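Quarter-turn the grooved block in the push-and-turn bench vise

ROBOT

A 6-joint arm with a two-finger parallel gripper is mounted at the origin on the work surface. World frame = base frame: x ahead of the robot, y to its left, z up, the work surface at z = 0. Lengths are in m, angles in rad, forces in N, time in s.
With the tool pointing down it reaches from about 0.25 to 0.775 m from the base axis. Payload 4 kg.
Tool frame: the origin (TCP) lies between the finger pads; the fingertips stand 25 mm ahead of it and the grasp point (between the pads) lies 6 mm ahead of it; z points along the fingers, y is the line along which they close (so a half turn about z gives the same grasp; the last joint's range is limited). The gripper opens to 94 mm and grips with 3 to 60 N. Pads are 16 mm wide; open, the fingers measure 119 mm over their backs; the gripper's body (75 mm by 177 mm) begins 78 mm behind the grasp point.
Start: joints at [1.049, 0.087, 1.371, -0, 1.684, -0.103], TCP at [0.224, 0.502, 0.231] pointing down, gripper open.
Joint ranges: [-3.1, 3.1], [-0.76, 2.03], [0.27, 2.55], [-1.08, 4.22], [0.17, 2.65], [-2.57, 2.57]. Speed limits (rad/s): [2.79, 2.79, 3.14, 3.14, 3.14, 3.14].

INTERFACE

Orientations are given as a rotation vector (axis times angle).
In Python, from rig import monitor, eyes, workorder gives the robot as it stands.
- The arm moves only by the tool jog_arm, never from a script. Its argument "motion" is a list of rows, each an object of numbers: "x", "y", "z": the shift along the tool's x, y, z in mm; "ax", "ay", "az": the turn, a rotation vector about the tool's x, y, z in degrees; "hand": the closure, from 0 (fully open) to 1 (shut). A call has 1 to 20 rows; each row is the pose to reach, as a shift and turn from the pose commanded when the call began, along the tool's axes at that moment; what a row does not reach only later rows make up. A row lasts 1/12 s, in which the tool goes at most 41.7 mm and 7.16 degrees, less where a joint would pass 70% of its speed; a pose out of reach is approached as far as the arm can. A call with a gripper value outside its range is refused whole. The fingers move at their own pace and stop on an object; "newtons" is the grip in N (left out, the last holds). Time passes only in rows, so rows that repeat a pose let the fingers close. It gives the time, the measured TCP pose, the force, the opening and the grip force at its end, in the units of the state.
- monitor.sense(): the state, without advancing time (a new reading comes with each control period).
- eyes.grab_frame(name): name is "scene" or "top" or "wrist"; returns the picture (384x512x3 uint8, red, green, blue); there is no depth.
- eyes.calibration(name): a dict with "fx", "fy", "cx", "cy" (pixels), "k1" (the pictures are not rectified: a ray, as slopes to the right and down, at radius r is drawn at 1 + k1 r^2 times it, then the intrinsics apply), "position" and "rotation" of the camera in the world. Camera axes: x right, y up, looking along -z (the intrinsics and any distortion apply to the point x, -y, -z); pixel columns grow to the right and rows downward; lengths in m; the calibration is good to about 2 mm. A picture is of the moment at which its call begins: read the wrist's pose just before it. calibration takes no time and is no camera call; for the wrist camera it gives the pose at the moment of the call.
- workorder.job_done(): hands the job in; it is judged then, once.
Trained networks look in the newest picture that a camera, given by its name, has taken for a name from the list of things; names that differ only in an ending like _2 or _b are one class to them, and where a whole thing is asked for, a point or a joint stands for the part that bears it (a point fixed in the world has none). Each returns a list of dicts, best first, with "confidence" (0 to 1); they miss things now and then, are a little off and sometimes report something else, mostly with a low value. They report only what shows in the picture. A call takes as long as a camera call. They do not tell look-alikes from the thing itself.
- eyes.regions_of(camera, query): "region" (384x512 bool, what is visible of it).
- eyes.place_of(camera, query): "at" ([x, y, z] in m, in world coordinates, good to about 4 mm: a listed point, or the origin of a listed thing).
The state is a dict: "clock": time; "q": joint angles; "qd": joint speeds; "joint_torque": joint torques, N m; "tcp_pos": TCP position; "eef_rot": TCP orientation; "force": force on the tool from outside, world axes, zero at the start; "wrist_torque": the same for the moment, N m; "opening": finger opening in m; "gripper_force": force on a finger pad.
Only numpy, scipy, OpenCV 4.12 (cv2) and the standard library are available. Lean on these libraries where they do the work, as an engineer would, in place of code of your own. Each camera call takes 0.05 s, during which the arm holds its last target. There are 200 camera calls.

TASK

The beech block in the bench vise has had its first groove sawn along the jaws; re-clamp it for the cross groove. Press the vise's black wing knob down and turn it anticlockwise to release the sliding jaw, slide the jaw back, lift the block and give it a quarter turn, and stand it upright on the vise bed again, near the middle of the jaws, with its groove pointing square across them. Slide the jaw up snug against the block and lock it by pressing the knob down and turning it clockwise all the way, so that it springs back up; leave the tools lying around where they are.

Things in the scene. Friction and masses are not known exactly. Their poses are not given: they have to be found in the camera images.
- vise: Grey iron bench vise, bolted down: bed 264 x 110 mm, fixed jaw at its left end, sliding jaw with a black wing knob at its right end. Origin: on the bench under the bed. x along the slide from sliding to fixed jaw (to the robot's left, within 0.35 rad), y along the jaws towards the robot, z up. In this frame: bed top z = 30 mm (with a 32 mm wide slot along its middle), jaw tops z = 66 mm, jaws 100 mm wide in y.
- fixed_jaw_face (a point): Top middle of the fixed jaw's gripping face: vise x = 60 mm, y = 0, z = 66 mm.
- moving_jaw_face (a point): Top middle of the sliding jaw's gripping face, 66 mm above the bench; it moves with the jaw (vise x = 16 mm minus joint jaw). The jaw is flat on top for 30 mm behind its face, then slopes down towards the right end; the knob stands on the slope.
- jaw (a joint): Travel of the sliding jaw (m), 0 as found (gap 44 mm) to 0.050 fully back towards the right end (vise -x); gap = 44 mm + travel. Slides with 2 N of rubbing when the knob is released. When locked it cannot move: a lug stands in a rack with notches every 8 mm (0, 0.008, 0.016 ..) and draws the jaw to the nearest notch as the knob is locked. The block's 60 mm length is held at 0.016.
- knob_turn (a joint): Turn of the knob about its axis (rad): 0 locked, as found, its wing in line with the slide; 1.3 released, turned 75 degrees anticlockwise as seen looking down on the knob. It turns only while pressed at least 4.5 mm down, only between these stops, with 0.03 N m of friction.
- knob_press (a joint): How far the knob is pressed in along its leaning axis (m): 0 up, 0.006 fully in. Spring: 3 N to start, 9 N fully in. It springs up at both ends of its turn (locked, released) and stays caught down in between.
- knob_grip (a point): Centre of the knob's wing: black bar 44 mm long, 14 mm thick, 30 mm tall, on a 14 mm steel stem; 37 mm below this point along the axis is the jaw's slope, with an 8 mm high round boss (46 mm) about the stem. Site z: the knob's axis, outwards, leaning 35 degrees from vertical: vise (-0.574, 0, 0.819). Site x: along the wing; y: across it, the way to grip. Moves with the knob. As found: vise x = -59 mm, z = 80 mm.
- block_center (a point): Centre of the beech block, 44 x 60 mm, 74 mm tall, 0.11 to 0.20 kg. A groove 10 mm wide, 12 mm deep runs along the middle of its top in the 60 mm direction. Site x: across its 44 mm; y: along its 60 mm and the groove; z up. As found it stands on the vise bed, its 44 mm between the jaws, groove along the jaws (its y along vise y); its top 38 mm stand above the jaw tops.
- block: The same block; origin at the centre of its underside.
- try_square: Bystander: try square lying flat, wooden stock 115 mm, steel blade 130 mm, beyond the vise. Origin under the stock.
- chisel: Bystander: wood chisel with wooden handle, 270 mm long along its x axis, lying on the robot's side of the vise. Origin under its middle.
- tape_measure: Bystander: black tape measure, 75 x 42 x 70 mm, near the left end of the vise. Origin under its middle.
- screwdriver: Bystander: screwdriver with black handle, 210 mm along its x axis, lying beyond the vise, to the right. Origin under its middle.
- offcut: Bystander: flat beech offcut 85 x 45 x 24 mm, without groove, lying on the bench left of the fixed jaw. Origin under its middle.
- mallet: Bystander: wooden mallet lying to the left of the vise, 280 mm long, head 65 x 115 x 75 mm. Origin under its handle.
- glue: Bystander: white glue bottle, diameter 60 mm, 170 mm tall, standing near the left end of the vise. Origin under its middle.
Mind the look-alikes: they are no part of the job. What is shaped like the block but green is not meant.

How it is judged:
On the way, in this order (a step that is already met when the one before it is completed fails the run):
1. the knob is pressed and turned to its released position (value of joint knob_turn above 1 rad), for 0.1 s.
2. the sliding jaw is drawn back far enough to take the block's 60 mm length (gap over 62 mm) (value of joint jaw above 0.018 m), for 0.1 s.
3. the block is lifted clear of the vise bed (at least 20 mm) (z of block_center in the frame of vise above 0.087 m), for 0.05 s.
4. the block stands between the open jaws again, turned by about a quarter turn (z of block_center in the frame of vise below 0.073 m and angle between the y axis of block_center and the x axis of vise, either way round below 0.5 rad and x of block_center in the frame of vise between -0.03 and 0.045 m and y of block_center in the frame of vise between -0.035 and 0.035 m), for 0.2 s.
5. the sliding jaw is slid up against the block (gap under 61.5 mm) (value of joint jaw below 0.0175 m), for 0.1 s.
At the end, for the whole second after the job is handed in: Knob locked (within 0.1 rad) and sprung up (1.5 mm); jaw gap 58.5 to 61.5 mm; block at rest, upright (0.06 rad) on the vise bed (2.5 mm), groove square across the jaws (0.07 rad), its centre within 20 mm of the middle of the jaws sideways and 4 mm of midway between their faces (value of joint knob_turn below 0.1 rad and value of joint knob_press below 0.0015 m and value of joint jaw between 0.0145 and 0.0175 m and angle between the y axis of block_center and the x axis of vise, either way round below 0.07 rad and angle between block_center's own z axis and vertical below 0.06 rad and z of block_center in the frame of vise between 0.0645 and 0.0695 m and y of block_center in the frame of vise between -0.02 and 0.02 m and x of block_center in the frame of vise between 0.026 and 0.034 m and linear speed of block below 0.01 m/s); the robot touches nothing.
It fails at once if one of the tools and things lying around is moved more than 25 mm (distance of any of try_square, chisel, tape_measure, screwdriver, offcut, mallet, glue from where it was at the start of the episode above 0.025 m).
It also fails if it takes over 61 s, if anything falls off the work surface, if the arm or the gripper's body presses on something with over 40 N, if the wrist force passes 120 N, or if a joint passes its speed limit or range.

## Working session

There is one attempt and no reset: what is moved stays moved. The work goes in short steps, Python scripts to look and compute and a tool call to move; the robot and the scene stay as the last step left them, time stands still between calls to the robot, and variables do not carry over. Pictures are saved under pics/ and viewed, at most 10 in all, crops included, and the job is handed in when it is done.

Besides the shell and the picture viewer there is one more tool, called after "Request:" in YAML: its name, and indented under it one key for each argument. jog_arm: Moves the arm, as the interface text tells. Its arguments: {"type":"object","properties":{"motion":{"type":"array","items":{"type":"object","properties":{"x":{"type":"number"},"y":{"type":"number"},"z":{"type":"number"},"ax":{"type":"number"},"ay":{"type":"number"},"az":{"type":"number"},"hand":{"type":"number"}}}},"newtons":{"type":"number"}},"required":["motion"]}

```bash
ls; mkdir -p pics; cat > h.py <<'E'
import numpy as np, cv2
from scipy.spatial.transform import Rotation as R
from rig import monitor, eyes, workorder
def save(cam,name):
    im=eyes.grab_frame(cam); cv2.imwrite('pics/'+name,im[:,:,::-1]); return im
E
python3 - <<'E'
from h import *
a=save('scene','s0.png');b=save('top','t0.png')
cv2.imwrite('pics/st0.png',np.hstack([a,b])[:,:,::-1][:, :, :])
im=cv2.imread('pics/st0.png');cv2.imwrite('pics/st0.png',cv2.resize(im,(800,300)))
for c in ['top','scene']:
  for n in ['vise','fixed_jaw_face','moving_jaw_face','knob_grip','block_center','glue','tape_measure','mallet','chisel','offcut','screwdriver']:
    print(c,n,[(np.round(d['at'],3).tolist(),round(d['confidence'],2)) for d in eyes.place_of(c,n)][:3])
s=monitor.sense();print(s['clock'],s['tcp_pos'],s['eef_rot'])
E
```

```text
pics
top vise [([0.495, 0.051, -0.001], 0.69)]
top fixed_jaw_face [([0.509, 0.111, 0.065], 0.92), ([0.382, 0.203, -0.004], 0.51), ([0.562, 0.197, -0.005], 0.49)]
top moving_jaw_face [([0.497, 0.065, 0.069], 0.75), ([0.637, -0.145, -0.007], 0.49)]
top knob_grip [([0.485, -0.008, 0.079], 0.66)]
top block_center [([0.507, 0.087, 0.068], 0.95), ([0.429, -0.22, 0.033], 0.69), ([0.496, 0.065, 0.069], 0.67)]
top glue [([0.698, 0.179, 0.001], 0.84), ([0.342, 0.026, 0.002], 0.49)]
top tape_measure [([0.385, 0.203, -0.004], 0.91)]
top mallet [([0.561, 0.342, 0.002], 0.95), ([0.498, 0.052, 0.0], 0.74)]
top chisel [([0.341, 0.028, 0.002], 0.79)]
top offcut [([0.562, 0.194, -0.003], 0.94)]
top screwdriver [([0.639, -0.146, -0.001], 0.64)]
scene vise [([0.494, 0.05, 0.001], 0.95)]
scene fixed_jaw_face [([0.508, 0.11, 0.065], 0.95)]
scene moving_jaw_face [([0.499, 0.064, 0.063], 0.74), ([0.386, 0.2, 0.002], 0.57)]
scene knob_grip []
scene block_center [([0.507, 0.084, 0.068], 0.75), ([0.421, -0.224, 0.035], 0.74)]
scene glue [([0.698, 0.182, 0.001], 0.92)]
scene tape_measure [([0.386, 0.201, -0.0], 0.95)]
scene mallet [([0.563, 0.344, -0.001], 0.79), ([0.696, 0.18, -0.0], 0.31)]
scene chisel [([0.34, 0.025, -0.002], 0.64), ([0.485, -0.011, 0.078], 0.36)]
scene offcut [([0.563, 0.188, 0.001], 0.7), ([0.652, 0.072, 0.003], 0.34)]
scene screwdriver [([0.634, -0.146, -0.004], 0.73)]
1.2 [0.22366358 0.50247933 0.23050861] [6.53018816e-01 3.07294699e+00 9.58072821e-05]
```

View pics/s0.png

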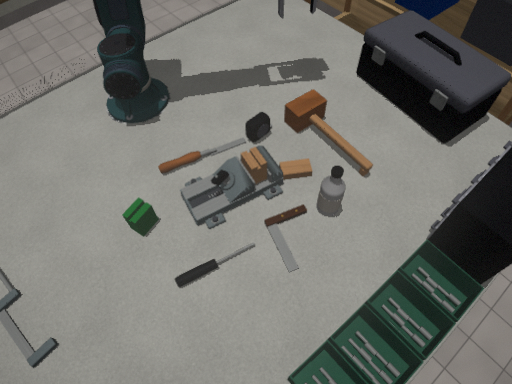

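View pics/t0.png

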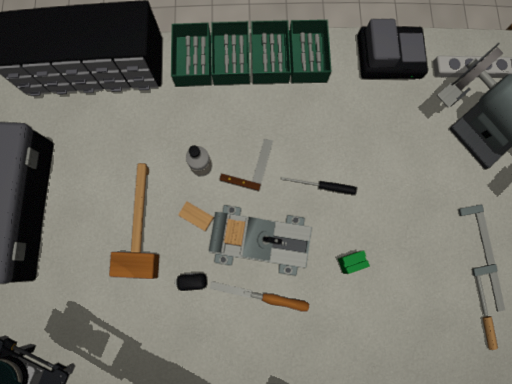

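Candidates for the block: beech with groove at scene (256,165) / top (235,232), green look-alike at scene (140,216) / top (354,261), flat offcut without groove at scene (296,168) / top (197,215). The beech one between the jaws fits. I'll confirm it in a crop and work out the hover over the knob.

```bash
cat >> h.py <<'E'
YAW=0.19; ORG=np.array([.4955,.051,0.])   # vise pose
def V():  # vise rotation in world
    return R.from_euler('z',np.pi/2-YAW)
def w(v): return ORG+V().apply(np.asarray(v,float))
def tool(tilt,yhead):
    """tool rotation: z along -knob axis leaned by tilt deg about vise y; yhead deg: turn of tool y from -vise y, anticlockwise about outward axis"""
    t=np.radians(tilt); zz=np.array([np.sin(t),0,-np.cos(t)]); yy=np.array([0,-1.,0])
    yy=R.from_rotvec(-zz*np.radians(yhead)).apply(yy); xx=np.cross(yy,zz)
    return V()*R.from_matrix(np.c_[xx,yy,zz])
def go(grasp,rot,back=0):
    """print jog for grasp point at vise coords, backed off along tool z (mm)"""
    s=monitor.sense(); C=R.from_rotvec(s['eef_rot'])
    p=w(grasp)-rot.as_matrix()[:,2]*(0.006+back/1000)
    d=C.inv().apply(p-s['tcp_pos'])*1000; a=np.degrees((C.inv()*rot).as_rotvec())
    print('xyz',np.round(d,1),'a',np.round(a,1),'ang',np.linalg.norm(a).round(1),'tcp target',p.round(3),'t',s['clock'])
E
python3 - <<'E'
from h import *
a=cv2.imread('pics/s0.png');b=cv2.imread('pics/t0.png')
cv2.imwrite('pics/c0.png',np.hstack([cv2.resize(a[130:250,110:310],(500,300),interpolation=2),cv2.resize(b[195:285,180:330],(300,180),interpolation=2).repeat(1,0) if 0 else cv2.resize(b[195:285,180:280],(300,300),interpolation=2)]))
go([-.059,0,.080],tool(35,0),90)
E
```

```text
xyz [-457.8 -413.    71.8] a [-23.4  29.5  74.3] ang 83.3 tcp target [ 0.474 -0.061  0.159] t 1.2
```

View pics/c0.png

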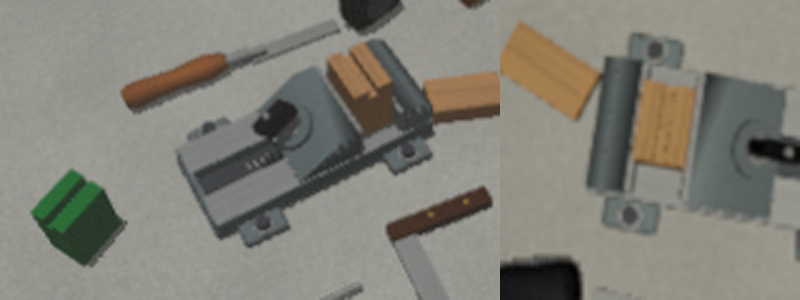

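The crop shows the grooved beech block between the jaws (crop (360,85)); the green one at (75,215) stands apart and the offcut has no groove. I'm moving to hover over the knob.

Request:
jog_arm:
  motion:
    - {"x": -240,"y": -200,"z": 10,"ax": -10,"ay": 13,"az": 35}
    - {"x": -240,"y": -200,"z": 10,"ax": -10,"ay": 13,"az": 35}
    - {"x": -240,"y": -200,"z": 10,"ax": -10,"ay": 13,"az": 35}
    - {"x": -240,"y": -200,"z": 10,"ax": -10,"ay": 13,"az": 35}
    - {"x": -240,"y": -200,"z": 10,"ax": -10,"ay": 13,"az": 35}
    - {"x": -240,"y": -200,"z": 10,"ax": -10,"ay": 13,"az": 35}
    - {"x": -240,"y": -200,"z": 10,"ax": -10,"ay": 13,"az": 35}
    - {"x": -458,"y": -413,"z": 72,"ax": -23.4,"ay": 29.5,"az": 74.3}
    - {"x": -458,"y": -413,"z": 72,"ax": -23.4,"ay": 29.5,"az": 74.3}
    - {"x": -458,"y": -413,"z": 72,"ax": -23.4,"ay": 29.5,"az": 74.3}
    - {"x": -458,"y": -413,"z": 72,"ax": -23.4,"ay": 29.5,"az": 74.3}
    - {"x": -458,"y": -413,"z": 72,"ax": -23.4,"ay": 29.5,"az": 74.3}
    - {"x": -458,"y": -413,"z": 72,"ax": -23.4,"ay": 29.5,"az": 74.3}
    - {"x": -458,"y": -413,"z": 72,"ax": -23.4,"ay": 29.5,"az": 74.3}
    - {"x": -458,"y": -413,"z": 72,"ax": -23.4,"ay": 29.5,"az": 74.3}
    - {"x": -458,"y": -413,"z": 72,"ax": -23.4,"ay": 29.5,"az": 74.3}
    - {"x": -458,"y": -413,"z": 72,"ax": -23.4,"ay": 29.5,"az": 74.3}

```text
schema error: expected keys x, y, z, ax, ay, az, hand
```

```bash
python3 - <<'E'
from h import *
save('wrist','w1.png')
for n in ['knob_grip','fixed_jaw_face','moving_jaw_face','block_center','vise']:
    for d in eyes.place_of('wrist',n)[:2]: print(n,np.round(d['at'],4),'vise',np.round(V().inv().apply(np.array(d['at'])-ORG)*1000,1),round(d['confidence'],2))
s=monitor.sense();print(s['q'].round(2),s['force'])
go([-.059,0,.080],tool(35,0),90)
E
```

```text
[ 1.05  0.09  1.37 -0.    1.68 -0.1 ] [-0.56037041 -0.47267026 -0.68005585]
xyz [-457.8 -413.    71.8] a [-23.4  29.5  74.3] ang 83.3 tcp target [ 0.474 -0.061  0.159] t 1.5
```

View pics/w1.png

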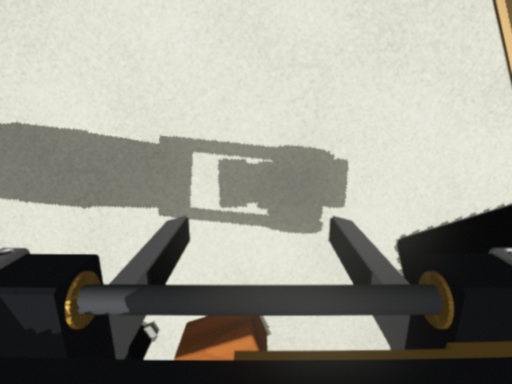

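The arm had not moved, because every row needs all the keys; the view shows only bare bench. I'll send the move again with them all.

Request:
jog_arm:
  motion:
    - {"x": -240,"y": -200,"z": 10,"ax": -10,"ay": 13,"az": 35,"hand": 0.4}
    - {"x": -240,"y": -200,"z": 10,"ax": -10,"ay": 13,"az": 35,"hand": 0.4}
    - {"x": -240,"y": -200,"z": 10,"ax": -10,"ay": 13,"az": 35,"hand": 0.4}
    - {"x": -240,"y": -200,"z": 10,"ax": -10,"ay": 13,"az": 35,"hand": 0.4}
    - {"x": -240,"y": -200,"z": 10,"ax": -10,"ay": 13,"az": 35,"hand": 0.4}
    - {"x": -240,"y": -200,"z": 10,"ax": -10,"ay": 13,"az": 35,"hand": 0.4}
    - {"x": -240,"y": -200,"z": 10,"ax": -10,"ay": 13,"az": 35,"hand": 0.4}
    - {"x": -458,"y": -413,"z": 72,"ax": -23.4,"ay": 29.5,"az": 74.3,"hand": 0.4}
    - {"x": -458,"y": -413,"z": 72,"ax": -23.4,"ay": 29.5,"az": 74.3,"hand": 0.4}
    - {"x": -458,"y": -413,"z": 72,"ax": -23.4,"ay": 29.5,"az": 74.3,"hand": 0.4}
    - {"x": -458,"y": -413,"z": 72,"ax": -23.4,"ay": 29.5,"az": 74.3,"hand": 0.4}
    - {"x": -458,"y": -413,"z": 72,"ax": -23.4,"ay": 29.5,"az": 74.3,"hand": 0.4}
    - {"x": -458,"y": -413,"z": 72,"ax": -23.4,"ay": 29.5,"az": 74.3,"hand": 0.4}
    - {"x": -458,"y": -413,"z": 72,"ax": -23.4,"ay": 29.5,"az": 74.3,"hand": 0.4}
    - {"x": -458,"y": -413,"z": 72,"ax": -23.4,"ay": 29.5,"az": 74.3,"hand": 0.4}
    - {"x": -458,"y": -413,"z": 72,"ax": -23.4,"ay": 29.5,"az": 74.3,"hand": 0.4}
    - {"x": -458,"y": -413,"z": 72,"ax": -23.4,"ay": 29.5,"az": 74.3,"hand": 0.4}
  newtons: 45

```text
clock: 2.92
tcp_pos: [0.4744, -0.0627, 0.1573]
eef_rot: [-2.066, -1.701, -0.65]
force: [-0.8, 0.1, -0.6]
opening: 0.0566
gripper_force: 0.0
```

```bash
python3 - <<'E'
from h import *
save('wrist','w2.png')
for n in ['knob_grip','fixed_jaw_face','moving_jaw_face','block_center','vise']:
    for d in eyes.place_of('wrist',n)[:2]: print(n,np.round(d['at'],4),'vise',np.round(V().inv().apply(np.array(d['at'])-ORG)*1000,1),round(d['confidence'],2))
s=monitor.sense();print(s['q'].round(2),s['force'],s['opening'])
go([-.059,0,.080],tool(35,0),90)
E
```

```text
knob_grip [ 0.4841 -0.0084  0.0812] vise [-60.5  -0.   81.2] 0.8
fixed_jaw_face [ 0.7046  0.1799 -0.0015] vise [ 166.1 -181.    -1.5] 0.67
moving_jaw_face [0.4984 0.0626 0.0686] vise [11.9 -0.7 68.6] 0.6
block_center [0.5062 0.0857 0.0654] vise [36.1 -4.  65.4] 0.63
vise [ 0.4912  0.0468 -0.0011] vise [-4.9  3.4 -1.1] 0.57
[-0.62  0.04  1.68  0.55  1.68 -0.44] [-0.20771806  0.17203498 -0.03196867] 0.05660438693519349
xyz [-1.4  0.3 -0.1] a [-0.   0.1  0.2] ang 0.2 tcp target [ 0.474 -0.061  0.159] t 3.2167
```

View pics/w2.png

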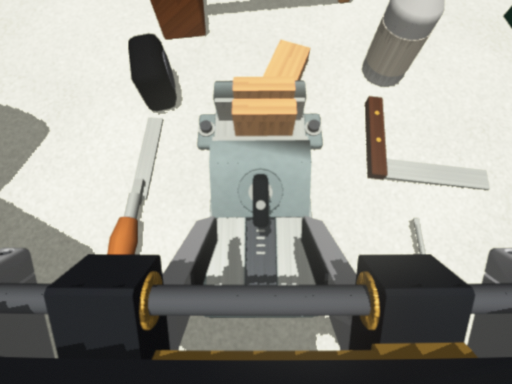

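The view shows the wing at (261,200) lined up with the tool, bed level and symmetric, so the vise yaw fits. Descend and grip.

Request:
jog_arm:
  motion:
    - {"x": -1,"y": 0,"z": 35,"ax": 0,"ay": 0,"az": 0,"hand": 0.4}
    - {"x": -1,"y": 0,"z": 65,"ax": 0,"ay": 0,"az": 0,"hand": 0.4}
    - {"x": -1,"y": 0,"z": 89,"ax": 0,"ay": 0,"az": 0,"hand": 0.4}
    - {"x": -1,"y": 0,"z": 89,"ax": 0,"ay": 0,"az": 0,"hand": 0.4}
    - {"x": -1,"y": 0,"z": 89,"ax": 0,"ay": 0,"az": 0,"hand": 1}
    - {"x": -1,"y": 0,"z": 89,"ax": 0,"ay": 0,"az": 0,"hand": 1}
    - {"x": -1,"y": 0,"z": 89,"ax": 0,"ay": 0,"az": 0,"hand": 1}
    - {"x": -1,"y": 0,"z": 89,"ax": 0,"ay": 0,"az": 0,"hand": 1}
    - {"x": -1,"y": 0,"z": 89,"ax": 0,"ay": 0,"az": 0,"hand": 1}
    - {"x": -1,"y": 0,"z": 89,"ax": 0,"ay": 0,"az": 0,"hand": 1}
  newtons: 45

```text
clock: 4.05
tcp_pos: [0.484, -0.0125, 0.0857]
eef_rot: [-2.066, -1.707, -0.652]
force: [0.3, 0.1, 0.1]
opening: 0.0197
gripper_force: 0.0
```

Request:
jog_arm:
  motion:
    - {"x": 0,"y": 0,"z": 0,"ax": 0,"ay": 0,"az": 0,"hand": 1}
    - {"x": 0,"y": 0,"z": 0,"ax": 0,"ay": 0,"az": 0,"hand": 1}
    - {"x": 0,"y": 0,"z": 0,"ax": 0,"ay": 0,"az": 0,"hand": 1}
    - {"x": 0,"y": 0,"z": 0,"ax": 0,"ay": 0,"az": 0,"hand": 1}
    - {"x": 0,"y": 0,"z": 3,"ax": 0,"ay": 0,"az": 0,"hand": 1}
    - {"x": 0,"y": 0,"z": 6,"ax": 0,"ay": 0,"az": 0,"hand": 1}
    - {"x": 0,"y": 0,"z": 6,"ax": 0,"ay": 0,"az": 0,"hand": 1}
    - {"x": 0,"y": 0,"z": 6,"ax": 0,"ay": 0,"az": 0,"hand": 1}
  newtons: 45

```text
clock: 4.72
tcp_pos: [0.4854, -0.0094, 0.0811]
eef_rot: [-2.067, -1.709, -0.652]
force: [2.1, -6.3, 6.7]
opening: 0.0139
gripper_force: 45.0
```

Request:
jog_arm:
  motion:
    - {"x": 0,"y": 0,"z": 0.3,"ax": 0,"ay": 0,"az": -6,"hand": 1}
    - {"x": 0,"y": 0,"z": 0.3,"ax": 0,"ay": 0,"az": -12,"hand": 1}
    - {"x": 0,"y": 0,"z": 0.3,"ax": 0,"ay": 0,"az": -19,"hand": 1}
    - {"x": 0,"y": 0,"z": 0.3,"ax": 0,"ay": 0,"az": -26,"hand": 1}
    - {"x": 0,"y": 0,"z": 0.3,"ax": 0,"ay": 0,"az": -33,"hand": 1}
    - {"x": 0,"y": 0,"z": 0.3,"ax": 0,"ay": 0,"az": -40,"hand": 1}
    - {"x": 0,"y": 0,"z": 0.3,"ax": 0,"ay": 0,"az": -47,"hand": 1}
    - {"x": 0,"y": 0,"z": 0.3,"ax": 0,"ay": 0,"az": -54,"hand": 1}
    - {"x": 0,"y": 0,"z": 0.3,"ax": 0,"ay": 0,"az": -61,"hand": 1}
    - {"x": 0,"y": 0,"z": 0.3,"ax": 0,"ay": 0,"az": -68,"hand": 1}
    - {"x": 0,"y": 0,"z": 0.3,"ax": 0,"ay": 0,"az": -74,"hand": 1}
    - {"x": 0,"y": 0,"z": 0.3,"ax": 0,"ay": 0,"az": -76,"hand": 1}
    - {"x": 0,"y": 0,"z": 0.3,"ax": 0,"ay": 0,"az": -76,"hand": 1}
  newtons: 45

```text
clock: 5.8
tcp_pos: [0.485, -0.0094, 0.0806]
eef_rot: [-0.642, -2.914, -0.937]
force: [1.3, -6.5, 5.7]
opening: 0.0135
gripper_force: 45.1
```

```bash
python3 - <<'E'
from h import *
s=monitor.sense();print(s['wrist_torque'],s['q'].round(2),s['clock'])
C=R.from_rotvec(s['eef_rot'])
print('turned',np.degrees((tool(35,0).inv()*C).as_rotvec()).round(1))
for dx in (-.028,.0):
  print(C.inv().apply(V().apply([dx,0,0]))*1000)
print('up along axis 5mm = z -5')
E
```

```text
[-0.49847648  0.00116811 -0.56290706] [-0.52  0.09  1.79  0.57  1.49 -1.78] 5.8
turned [ -0.   -0.2 -76.1]
[ -5.55597858 -22.2919022  -16.00631745]
[0. 0. 0.]
up along axis 5mm = z -5
```

Request:
jog_arm:
  motion:
    - {"x": 0,"y": 0,"z": -6,"ax": 0,"ay": 0,"az": 1,"hand": 1}
    - {"x": 0,"y": 0,"z": -6,"ax": 0,"ay": 0,"az": 1,"hand": 1}
    - {"x": -1.1,"y": -4.5,"z": -9.2,"ax": 0,"ay": 0,"az": 1,"hand": 1}
    - {"x": -2.2,"y": -8.9,"z": -12.4,"ax": 0,"ay": 0,"az": 1,"hand": 1}
    - {"x": -3.3,"y": -13.4,"z": -15.6,"ax": 0,"ay": 0,"az": 1,"hand": 1}
    - {"x": -4.4,"y": -17.8,"z": -18.8,"ax": 0,"ay": 0,"az": 1,"hand": 1}
    - {"x": -5.6,"y": -22.3,"z": -22,"ax": 0,"ay": 0,"az": 1,"hand": 1}
    - {"x": -5.6,"y": -22.3,"z": -22,"ax": 0,"ay": 0,"az": 1,"hand": 1}
    - {"x": -5.6,"y": -22.3,"z": -22,"ax": 0,"ay": 0,"az": 1,"hand": 1}
  newtons: 45

```text
clock: 6.55
tcp_pos: [0.4793, -0.039, 0.0851]
eef_rot: [-0.666, -2.902, -0.939]
force: [5.5, -1.9, 3.5]
opening: 0.0138
gripper_force: 45.0
```

```bash
python3 - <<'E'
from h import *
a=save('top','t1.png')
for n in ['moving_jaw_face','block_center']:
    for d in eyes.place_of('top',n)[:1]: print(n,np.round(d['at'],4),'vise',np.round(V().inv().apply(np.array(d['at'])-ORG)*1000,1),round(d['confidence'],2))
s=monitor.sense();print(s['force'],s['clock'])
g=s['tcp_pos']+R.from_rotvec(s['eef_rot']).apply([0,0,.006]);print('grasp in vise',V().inv().apply(g-ORG)*1000)
E
```

```text
moving_jaw_face [0.4907 0.0386 0.0668] vise [-13.1   2.4  66.8] 0.72
block_center [0.5079 0.0817 0.0694] vise [32.5 -6.4 69.4] 0.71
[ 4.54820966 -1.629513    3.52536251] 6.7
grasp in vise [-87.96175716  -1.06581242  80.18164877]
```

Request:
jog_arm:
  motion:
    - {"x": 0,"y": 0,"z": 0,"ax": 0,"ay": 0,"az": 0,"hand": 0.5}
    - {"x": 0,"y": 0,"z": 0,"ax": 0,"ay": 0,"az": 0,"hand": 0.5}
    - {"x": 0,"y": 0,"z": 0,"ax": 0,"ay": 0,"az": 0,"hand": 0.5}
    - {"x": 0,"y": 0,"z": -5,"ax": 0,"ay": 0,"az": 0,"hand": 0.5}
    - {"x": 0,"y": 0,"z": -30,"ax": 0,"ay": 0,"az": 0,"hand": 0.3}
    - {"x": 0,"y": 0,"z": -70,"ax": 0,"ay": 0,"az": 0,"hand": 0}
    - {"x": 0,"y": 0,"z": -100,"ax": 0,"ay": 0,"az": 0,"hand": 0}
  newtons: 30

```text
clock: 7.28
tcp_pos: [0.4667, -0.0958, 0.1678]
eef_rot: [-0.664, -2.899, -0.937]
force: [1.3, -0.1, 0.6]
opening: 0.0567
gripper_force: 0.0
```

```bash
python3 - <<'E'
from h import *
go([.034,-.004,.09],tool(0,90),90)
E
```

```text
xyz [ 36.9 156.7  90.3] a [ 34.8  -4.7 -14.5] ang 37.9 tcp target [0.506 0.084 0.186] t 7.2833
```

Request:
jog_arm:
  motion:
    - {"x": 37,"y": 157,"z": 60,"ax": 34.8,"ay": -4.7,"az": -14.5,"hand": 0}
    - {"x": 37,"y": 157,"z": 60,"ax": 34.8,"ay": -4.7,"az": -14.5,"hand": 0}
    - {"x": 37,"y": 157,"z": 60,"ax": 34.8,"ay": -4.7,"az": -14.5,"hand": 0}
    - {"x": 37,"y": 157,"z": 90,"ax": 34.8,"ay": -4.7,"az": -14.5,"hand": 0}
    - {"x": 37,"y": 157,"z": 90,"ax": 34.8,"ay": -4.7,"az": -14.5,"hand": 0}
    - {"x": 37,"y": 157,"z": 90,"ax": 34.8,"ay": -4.7,"az": -14.5,"hand": 0}
    - {"x": 37,"y": 157,"z": 90,"ax": 34.8,"ay": -4.7,"az": -14.5,"hand": 0}
    - {"x": 37,"y": 157,"z": 90,"ax": 34.8,"ay": -4.7,"az": -14.5,"hand": 0}
    - {"x": 37,"y": 157,"z": 90,"ax": 34.8,"ay": -4.7,"az": -14.5,"hand": 0}
  newtons: 30

```text
clock: 8.03
tcp_pos: [0.5066, 0.083, 0.1849]
eef_rot: [0.302, 3.127, -0.001]
force: [-1.0, -0.2, 0.4]
opening: 0.0938
gripper_force: 0.0
```

```bash
python3 - <<'E'
from h import *
save('wrist','w3.png')
for n in ['fixed_jaw_face','moving_jaw_face','block_center','knob_grip']:
    for d in eyes.place_of('wrist',n)[:1]: print(n,np.round(d['at'],4),'vise',np.round(V().inv().apply(np.array(d['at'])-ORG)*1000,1),round(d['confidence'],2))
go([.034,-.004,.09],tool(0,90),0)
E
```

```text
fixed_jaw_face [0.5083 0.1077 0.0692] vise [58.1 -1.9 69.2] 0.71
moving_jaw_face [0.4975 0.0358 0.0651] vise [-14.5  -4.8  65.1] 0.92
block_center [0.5028 0.0851 0.0671] vise [34.9 -0.7 67.1] 0.72
knob_grip [ 0.4794 -0.0366  0.0774] vise [-89.1  -0.7  77.4] 0.92
xyz [ 1.6  1.1 89.2] a [-0.   0.1 -0.2] ang 0.2 tcp target [0.506 0.084 0.096] t 8.2833
```

View pics/w3.png

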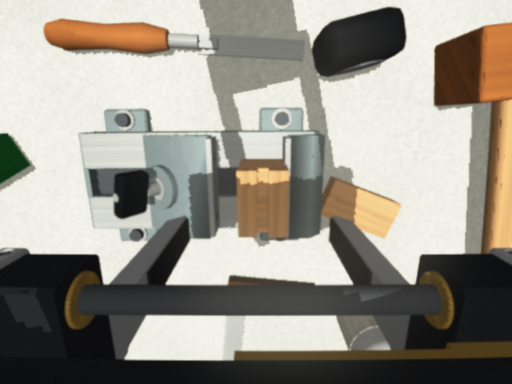

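The view shows the block free at (263,200) between the open jaws, with the fingers either side of it and the knob turned at (130,193). Descend and grip.

Request:
jog_arm:
  motion:
    - {"x": 1,"y": 1,"z": 35,"ax": 0,"ay": 0,"az": 0,"hand": 0.1}
    - {"x": 1,"y": 1,"z": 65,"ax": 0,"ay": 0,"az": 0,"hand": 0.15}
    - {"x": 1,"y": 1,"z": 89,"ax": 0,"ay": 0,"az": 0,"hand": 0.2}
    - {"x": 1,"y": 1,"z": 89,"ax": 0,"ay": 0,"az": 0,"hand": 0.3}
    - {"x": 1,"y": 1,"z": 89,"ax": 0,"ay": 0,"az": 0,"hand": 1}
    - {"x": 1,"y": 1,"z": 89,"ax": 0,"ay": 0,"az": 0,"hand": 1}
    - {"x": 1,"y": 1,"z": 89,"ax": 0,"ay": 0,"az": 0,"hand": 1}
    - {"x": 1,"y": 1,"z": 89,"ax": 0,"ay": 0,"az": 0,"hand": 1}
    - {"x": 1,"y": 1,"z": 89,"ax": 0,"ay": 0,"az": 0,"hand": 1}
    - {"x": 1,"y": 1,"z": 89,"ax": 0,"ay": 0,"az": 0,"hand": 1}
    - {"x": 1,"y": 1,"z": 89,"ax": 0,"ay": 0,"az": 0,"hand": 1}
  newtons: 30

```text
clock: 9.2
tcp_pos: [0.5069, 0.0852, 0.0972]
eef_rot: [0.298, 3.124, -0.001]
force: [-0.2, 0.2, 3.4]
opening: 0.0437
gripper_force: 30.0
```

Request:
jog_arm:
  motion:
    - {"x": 0,"y": 0,"z": -20,"ax": 0,"ay": 0,"az": 0,"hand": 1}
    - {"x": 0,"y": 0,"z": -40,"ax": 0,"ay": 0,"az": 0,"hand": 1}
    - {"x": 0,"y": 0,"z": -60,"ax": 0,"ay": 0,"az": 0,"hand": 1}
    - {"x": 0,"y": 0,"z": -60,"ax": 0,"ay": 0,"az": 10,"hand": 1}
    - {"x": 0,"y": 0,"z": -60,"ax": 0,"ay": 0,"az": 30,"hand": 1}
    - {"x": 0,"y": 0,"z": -60,"ax": 0,"ay": 0,"az": 30,"hand": 1}
    - {"x": 0,"y": 0,"z": -60,"ax": 0,"ay": 0,"az": 60,"hand": 1}
    - {"x": 0,"y": 0,"z": -60,"ax": 0,"ay": 0,"az": 60,"hand": 1}
    - {"x": 0,"y": 0,"z": -60,"ax": 0,"ay": 0,"az": 60,"hand": 1}
    - {"x": 0,"y": 0,"z": -60,"ax": 0,"ay": 0,"az": 60,"hand": 1}
    - {"x": 0,"y": 0,"z": -60,"ax": 0,"ay": 0,"az": 90,"hand": 1}
    - {"x": 0,"y": 0,"z": -60,"ax": 0,"ay": 0,"az": 90,"hand": 1}
    - {"x": 0,"y": 0,"z": -60,"ax": 0,"ay": 0,"az": 90,"hand": 1}
    - {"x": 0,"y": 0,"z": -60,"ax": 0,"ay": 0,"az": 90,"hand": 1}
    - {"x": 0,"y": 0,"z": -60,"ax": 0,"ay": 0,"az": 90,"hand": 1}
    - {"x": 0,"y": 0,"z": -60,"ax": 0,"ay": 0,"az": 90,"hand": 1}
  newtons: 30

```text
clock: 10.53
tcp_pos: [0.5057, 0.0852, 0.1555]
eef_rot: [2.427, 1.993, -0.001]
force: [-0.2, 0.4, -1.1]
opening: 0.0439
gripper_force: 30.0
```

```bash
python3 - <<'E'
from h import *
s=monitor.sense();g=s['tcp_pos']+R.from_rotvec(s['eef_rot']).apply([0,0,.006]);print('grasp',V().inv().apply(g-ORG)*1000)
save('wrist','w4.png');save('top','t4.png');save('scene','s4.png')
for c in ['wrist','top','scene']:
  for n in ['block_center','fixed_jaw_face','moving_jaw_face']:
    for d in eyes.place_of(c,n)[:2]: print(c,n,'vise',np.round(V().inv().apply(np.array(d['at'])-ORG)*1000,1),round(d['confidence'],2))
go([.026,0,.09],tool(0,0),60);go([.026,0,.09],tool(0,0),0)
a=cv2.imread('pics/w4.png');b=cv2.imread('pics/s4.png')
cv2.imwrite('pics/c4.png',np.hstack([cv2.resize(a,(480,360)),cv2.resize(b[120:240,180:286],(318,360),interpolation=2)]))
E
```

```text
grasp [ 35.55212724  -3.571391   149.49765437]
wrist block_center vise [ 32.4  -4.3 125.4] 0.79
wrist block_center vise [  50.6 -151.3    1.8] 0.64
wrist fixed_jaw_face vise [59.3 -0.2 66.5] 0.57
top block_center vise [-281.4   16.8   33.9] 0.67
top moving_jaw_face vise [-12.8  -0.4  68. ] 0.68
top moving_jaw_face vise [  48.9 -149.1    2.6] 0.31
scene block_center vise [ 34.1  -2.8 128. ] 0.92
scene block_center vise [-279.5   20.4   36. ] 0.79
scene fixed_jaw_face vise [62.7 -1.3 64.5] 0.79
scene moving_jaw_face vise [-11.5   0.1  63.3] 0.6
xyz [-9.6 -4.1  0.2] a [ 0.1  0.  -0. ] ang 0.1 tcp target [0.5   0.077 0.156] t 11.1333
xyz [-9.6 -4.2 60.2] a [ 0.1  0.  -0. ] ang 0.1 tcp target [0.5   0.077 0.096] t 11.1333
```

View pics/c4.png

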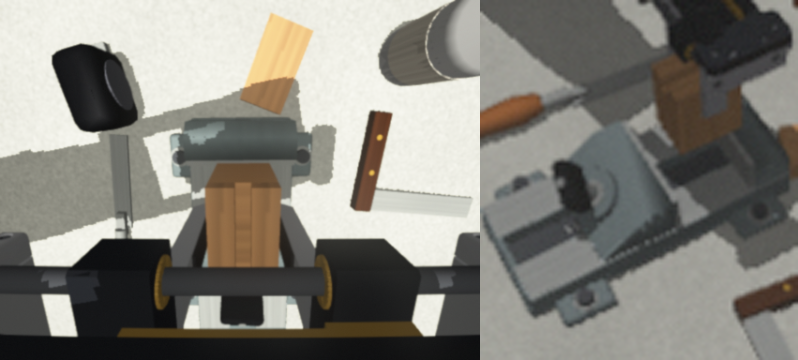

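The block is held upright, at (243,230) in the wrist crop, with its groove now along the slide. I'll lower it about 4 mm short of the fixed jaw.

Request:
jog_arm:
  motion:
    - {"x": -7.6,"y": -4,"z": 0,"ax": 0,"ay": 0,"az": 0,"hand": 1}
    - {"x": -7.6,"y": -4,"z": 15,"ax": 0,"ay": 0,"az": 0,"hand": 1}
    - {"x": -7.6,"y": -4,"z": 30,"ax": 0,"ay": 0,"az": 0,"hand": 1}
    - {"x": -7.6,"y": -4,"z": 42,"ax": 0,"ay": 0,"az": 0,"hand": 1}
    - {"x": -7.6,"y": -4,"z": 50,"ax": 0,"ay": 0,"az": 0,"hand": 1}
    - {"x": -7.6,"y": -4,"z": 55,"ax": 0,"ay": 0,"az": 0,"hand": 1}
    - {"x": -7.6,"y": -4,"z": 58,"ax": 0,"ay": 0,"az": 0,"hand": 1}
    - {"x": -7.6,"y": -4,"z": 58,"ax": 0,"ay": 0,"az": 0,"hand": 1}
    - {"x": -7.6,"y": -4,"z": 58,"ax": 0,"ay": 0,"az": 0,"hand": 1}
  newtons: 30

```text
clock: 11.88
tcp_pos: [0.5013, 0.0784, 0.0988]
eef_rot: [2.42, 1.999, 0.002]
force: [1.0, 0.2, -1.9]
opening: 0.044
gripper_force: 30.0
```

Request:
jog_arm:
  motion:
    - {"x": 0,"y": 0,"z": 1,"ax": 0,"ay": 0,"az": 0,"hand": 1}
    - {"x": 0,"y": 0,"z": 2,"ax": 0,"ay": 0,"az": 0,"hand": 1}
    - {"x": 0,"y": 0,"z": 2,"ax": 0,"ay": 0,"az": 0,"hand": 1}
  newtons: 30

```text
clock: 12.13
tcp_pos: [0.5016, 0.0785, 0.0973]
eef_rot: [2.42, 1.999, 0.003]
force: [-0.3, 0.3, 2.2]
opening: 0.0437
gripper_force: 30.0
```

Request:
jog_arm:
  motion:
    - {"x": 0,"y": 0,"z": 0,"ax": 0,"ay": 0,"az": 0,"hand": 0.3}
    - {"x": 0,"y": 0,"z": 0,"ax": 0,"ay": 0,"az": 0,"hand": 0.3}
    - {"x": 0,"y": 0,"z": 0,"ax": 0,"ay": 0,"az": 0,"hand": 0.3}
    - {"x": 0,"y": 0,"z": 0,"ax": 0,"ay": 0,"az": 0,"hand": 0.3}
    - {"x": 0,"y": 0,"z": -20,"ax": 0,"ay": 0,"az": 0,"hand": 0.3}
    - {"x": 0,"y": 0,"z": -60,"ax": 0,"ay": 0,"az": 0,"hand": 0.4}
    - {"x": 0,"y": 0,"z": -100,"ax": 0,"ay": 0,"az": 0,"hand": 0.4}
    - {"x": 0,"y": 0,"z": -100,"ax": 0,"ay": 0,"az": 0,"hand": 0.4}
  newtons: 45

```text
clock: 12.8
tcp_pos: [0.5049, 0.0788, 0.2055]
eef_rot: [2.414, 1.993, 0.021]
force: [1.2, 0.2, 1.3]
opening: 0.0568
gripper_force: 0.0
```

```bash
python3 - <<'E'
from h import *
go([-.088,0,.080],tool(35,75),90)
E
```

```text
xyz [-172.3   -4.7   46.2] a [-21.9  30.3 -72.3] ang 81.3 tcp target [ 0.468 -0.089  0.159] t 12.8
```

Request:
jog_arm:
  motion:
    - {"x": -172,"y": -5,"z": 10,"ax": -21.9,"ay": 30.3,"az": -72.3,"hand": 0.4}
    - {"x": -172,"y": -5,"z": 10,"ax": -21.9,"ay": 30.3,"az": -72.3,"hand": 0.4}
    - {"x": -172,"y": -5,"z": 10,"ax": -21.9,"ay": 30.3,"az": -72.3,"hand": 0.4}
    - {"x": -172,"y": -5,"z": 10,"ax": -21.9,"ay": 30.3,"az": -72.3,"hand": 0.4}
    - {"x": -172,"y": -5,"z": 10,"ax": -21.9,"ay": 30.3,"az": -72.3,"hand": 0.4}
    - {"x": -172,"y": -5,"z": 10,"ax": -21.9,"ay": 30.3,"az": -72.3,"hand": 0.4}
    - {"x": -172,"y": -5,"z": 46,"ax": -21.9,"ay": 30.3,"az": -72.3,"hand": 0.4}
    - {"x": -172,"y": -5,"z": 46,"ax": -21.9,"ay": 30.3,"az": -72.3,"hand": 0.4}
    - {"x": -172,"y": -5,"z": 46,"ax": -21.9,"ay": 30.3,"az": -72.3,"hand": 0.4}
    - {"x": -172,"y": -5,"z": 46,"ax": -21.9,"ay": 30.3,"az": -72.3,"hand": 0.4}
    - {"x": -172,"y": -5,"z": 46,"ax": -21.9,"ay": 30.3,"az": -72.3,"hand": 0.4}
    - {"x": -172,"y": -5,"z": 46,"ax": -21.9,"ay": 30.3,"az": -72.3,"hand": 0.4}
    - {"x": -172,"y": -5,"z": 46,"ax": -21.9,"ay": 30.3,"az": -72.3,"hand": 0.4}
    - {"x": -172,"y": -5,"z": 46,"ax": -21.9,"ay": 30.3,"az": -72.3,"hand": 0.4}
  newtons: 45

```text
clock: 13.97
tcp_pos: [0.4635, -0.0904, 0.1491]
eef_rot: [-0.671, -2.884, -0.928]
force: [0.5, -0.3, -0.3]
opening: 0.0561
gripper_force: 0.0
```

```bash
python3 - <<'E'
from h import *
save('wrist','w5.png');save('top','t5.png')
for c in ['wrist','top']:
  for n in ['block_center','knob_grip','moving_jaw_face']:
    for d in eyes.place_of(c,n)[:1]: print(c,n,'vise',np.round(V().inv().apply(np.array(d['at'])-ORG)*1000,1),round(d['confidence'],2))
go([-.088,0,.080],tool(35,75),0)
a=cv2.imread('pics/w5.png');b=cv2.imread('pics/t5.png')
cv2.imwrite('pics/c5.png',np.hstack([cv2.resize(a,(480,360)),cv2.resize(b[190:290,190:278],(317,360),interpolation=2)]))
E
```

```text
wrist knob_grip vise [-86.2   0.9  79.5] 0.7
wrist moving_jaw_face vise [-15.   -2.6  67. ] 0.84
top block_center vise [24.7 -0.  70.7] 0.92
top knob_grip vise [-86.6  -0.3  81.2] 0.48
top moving_jaw_face vise [-13.1   1.5  68.6] 0.81
xyz [-4.5  6.8 83.8] a [-0.4 -0.7 -0.4] ang 0.9 tcp target [ 0.478 -0.039  0.085] t 14.3667
```

View pics/c5.png

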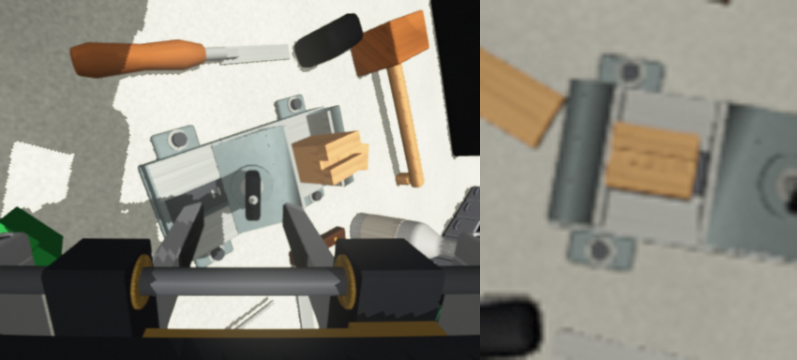

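The knob's wing at (253,195) is aligned with the grip, and the block stands turned between the jaws at (655,160) in the top crop. I'll part-descend with a correction.

Request:
jog_arm:
  motion:
    - {"x": -4.5,"y": 6.8,"z": 10,"ax": 0,"ay": -0.7,"az": 0,"hand": 0.4}
    - {"x": -4.5,"y": 6.8,"z": 35,"ax": 0,"ay": -0.7,"az": 0,"hand": 0.4}
    - {"x": -4.5,"y": 6.8,"z": 45,"ax": 0,"ay": -0.7,"az": 0,"hand": 0.4}
    - {"x": -4.5,"y": 6.8,"z": 45,"ax": 0,"ay": -0.7,"az": 0,"hand": 0.4}
  newtons: 45

```text
clock: 14.7
tcp_pos: [0.473, -0.059, 0.1145]
eef_rot: [-0.676, -2.892, -0.927]
force: [-0.4, 0.5, 0.9]
opening: 0.0562
gripper_force: 0.0
```

```bash
python3 - <<'E'
from h import *
go([-.088,0,.080],tool(35,75),0)
E
```

```text
xyz [-1.4  0.7 36.2] a [-0.4 -0.3 -0.5] ang 0.7 tcp target [ 0.478 -0.039  0.085] t 14.7
```

Request:
jog_arm:
  motion:
    - {"x": -1.4,"y": 1,"z": 20,"ax": 0,"ay": 0,"az": 0,"hand": 0.4}
    - {"x": -1.4,"y": 1,"z": 36,"ax": 0,"ay": 0,"az": 0,"hand": 0.4}
    - {"x": -1.4,"y": 1,"z": 36,"ax": 0,"ay": 0,"az": 0,"hand": 0.5}
    - {"x": -1.4,"y": 1,"z": 36,"ax": 0,"ay": 0,"az": 0,"hand": 1}
    - {"x": -1.4,"y": 1,"z": 36,"ax": 0,"ay": 0,"az": 0,"hand": 1}
    - {"x": -1.4,"y": 1,"z": 36,"ax": 0,"ay": 0,"az": 0,"hand": 1}
    - {"x": -1.4,"y": 1,"z": 36,"ax": 0,"ay": 0,"az": 0,"hand": 1}
    - {"x": -1.4,"y": 1,"z": 36,"ax": 0,"ay": 0,"az": 0,"hand": 1}
    - {"x": -1.4,"y": 1,"z": 36,"ax": 0,"ay": 0,"az": 0,"hand": 1}
    - {"x": -1.4,"y": 1,"z": 36,"ax": 0,"ay": 0,"az": 0,"hand": 1}
    - {"x": -1.4,"y": 1,"z": 36,"ax": 0,"ay": 0,"az": 0,"hand": 1}
  newtons: 45

```text
clock: 15.62
tcp_pos: [0.4804, -0.041, 0.0876]
eef_rot: [-0.678, -2.898, -0.926]
force: [-0.7, -1.0, 3.0]
opening: 0.0138
gripper_force: 45.0
```

```bash
python3 - <<'E'
from h import *
s=monitor.sense();C=R.from_rotvec(s['eef_rot'])
g=s['tcp_pos']+C.apply([0,0,.006]);print('grasp',V().inv().apply(g-ORG)*1000)
print(C.inv().apply(V().apply([.001,0,0]))*1000, s['force'])
E
```

```text
grasp [-89.81868581  -2.50413813  82.70044567]
[0.21896856 0.79354782 0.56774521] [-0.69878275 -0.98005006  2.97529489]
```

Request:
jog_arm:
  motion:
    - {"x": 0.6,"y": 2.4,"z": 1.7,"ax": 0,"ay": 0,"az": 0,"hand": 1}
    - {"x": 1.1,"y": 4.0,"z": 2.8,"ax": 0,"ay": 0,"az": 0,"hand": 1}
    - {"x": 1.5,"y": 5.6,"z": 4.0,"ax": 0,"ay": 0,"az": 0,"hand": 1}
    - {"x": 2.0,"y": 7.1,"z": 5.1,"ax": 0,"ay": 0,"az": 0,"hand": 1}
    - {"x": 2.4,"y": 8.7,"z": 6.2,"ax": 0,"ay": 0,"az": 0,"hand": 1}
    - {"x": 2.6,"y": 9.5,"z": 6.8,"ax": 0,"ay": 0,"az": 0,"hand": 1}
    - {"x": 2.6,"y": 9.5,"z": 6.8,"ax": 0,"ay": 0,"az": 0,"hand": 1}
  newtons: 45

```text
clock: 16.2
tcp_pos: [0.4825, -0.0296, 0.0868]
eef_rot: [-0.678, -2.899, -0.923]
force: [-0.6, -4.1, 0.6]
opening: 0.0138
gripper_force: 45.0
```

```bash
cat >> h.py <<'E'
def stat():
    s=monitor.sense();C=R.from_rotvec(s['eef_rot'])
    g=s['tcp_pos']+C.apply([0,0,.006]);print('grasp',(V().inv().apply(g-ORG)*1000).round(1),'F vise',V().inv().apply(s['force']).round(1),s['clock'])
    print('turn',np.degrees((tool(35,0).inv()*C).as_rotvec()).round(1))
E
python3 -c "
from h import *
stat()"
```

```text
grasp [-78.2  -2.4  81.8] F vise [-4.1 -0.2  0.6] 16.2
turn [  0.4  -0.4 -74.5]
```

Request:
jog_arm:
  motion:
    - {"x": 0.3,"y": 1.2,"z": 0.9,"ax": 0,"ay": 0,"az": 0,"hand": 1}
    - {"x": 0.5,"y": 2.0,"z": 1.4,"ax": 0,"ay": 0,"az": 0,"hand": 1}
    - {"x": 0.5,"y": 2.0,"z": 1.4,"ax": 0,"ay": 0,"az": 0,"hand": 1}
    - {"x": 0.5,"y": 2.0,"z": 1.4,"ax": 0,"ay": 0,"az": 0,"hand": 1}
  newtons: 45

```text
clock: 16.53
tcp_pos: [0.4826, -0.0288, 0.086]
eef_rot: [-0.68, -2.9, -0.917]
force: [-0.7, -9.5, -0.2]
opening: 0.0135
gripper_force: 45.0
```

```bash
python3 -c "
from h import *
stat()"
```

```text
grasp [-77.4  -2.4  81. ] F vise [-9.5 -1.1 -0.2] 16.5333
turn [  0.5  -0.6 -74.5]
```

Request:
jog_arm:
  motion:
    - {"x": 0.3,"y": 1.2,"z": 0.9,"ax": 0,"ay": 0,"az": 0,"hand": 1}
    - {"x": 0.4,"y": 1.6,"z": 1.1,"ax": 0,"ay": 0,"az": 0,"hand": 1}
    - {"x": 0.4,"y": 1.6,"z": 1.1,"ax": 0,"ay": 0,"az": 0,"hand": 1}
  newtons: 45

```text
clock: 16.78
tcp_pos: [0.4828, -0.0281, 0.0853]
eef_rot: [-0.681, -2.901, -0.912]
force: [-2.9, -12.4, -1.8]
opening: 0.0138
gripper_force: 45.0
```

```bash
python3 -c "
from h import *
stat()
save('top','t6.png')
for n in ['block_center','moving_jaw_face','fixed_jaw_face']:
    for d in eyes.place_of('top',n)[:1]: print(n,'vise',np.round(V().inv().apply(np.array(d['at'])-ORG)*1000,1),round(d['confidence'],2))
b=cv2.imread('pics/t6.png')
cv2.imwrite('pics/c6.png',cv2.resize(b[190:290,190:310],(720,600),interpolation=2))
"
```

```text
grasp [-76.7  -2.4  80.3] F vise [-12.7   0.5  -1.8] 16.7833
turn [  0.6  -0.8 -74.4]
block_center vise [26.5 -3.6 68. ] 0.73
moving_jaw_face vise [-1.1  0.9 68. ] 0.58
fixed_jaw_face vise [59.5 -1.9 63.1] 0.66
```

View pics/c6.png

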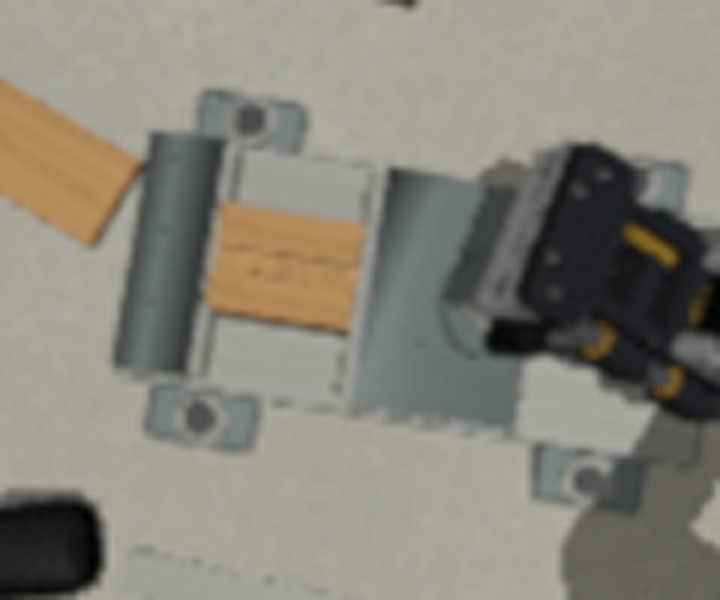

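The jaw is up against the block: it fills the gap at (285,265) and stands square, and the force is rising. Press and turn clockwise.

Request:
jog_arm:
  motion:
    - {"x": 0,"y": 0,"z": 3,"ax": 0,"ay": 0,"az": 0,"hand": 1}
    - {"x": 0,"y": 0,"z": 6.5,"ax": 0,"ay": 0,"az": 0,"hand": 1}
    - {"x": 0,"y": 0,"z": 7,"ax": 0,"ay": 0,"az": 0,"hand": 1}
    - {"x": 0,"y": 0,"z": 7,"ax": 0,"ay": 0,"az": 0,"hand": 1}
  newtons: 50

```text
clock: 17.32
tcp_pos: [0.4834, -0.0263, 0.0829]
eef_rot: [-0.678, -2.904, -0.909]
force: [-12.2, -22.4, 15.0]
opening: 0.0136
gripper_force: 50.0
```

```bash
python3 -c "
from h import *
stat()"
```

```text
grasp [-74.9  -2.7  77.9] F vise [-24.3   7.8  15. ] 17.3167
turn [  0.7  -0.9 -74.6]
```

Request:
jog_arm:
  motion:
    - {"x": 0,"y": 0,"z": -1,"ax": 0,"ay": 0,"az": 6,"hand": 1}
    - {"x": 0,"y": 0,"z": -1,"ax": 0,"ay": 0,"az": 12,"hand": 1}
    - {"x": 0,"y": 0,"z": -1,"ax": 0,"ay": 0,"az": 19,"hand": 1}
    - {"x": 0,"y": 0,"z": -1,"ax": 0,"ay": 0,"az": 26,"hand": 1}
    - {"x": 0,"y": 0,"z": -1,"ax": 0,"ay": 0,"az": 33,"hand": 1}
    - {"x": 0,"y": 0,"z": -1,"ax": 0,"ay": 0,"az": 40,"hand": 1}
    - {"x": 0,"y": 0,"z": -1,"ax": 0,"ay": 0,"az": 47,"hand": 1}
  newtons: 50

```text
clock: 17.9
tcp_pos: [0.4829, -0.0266, 0.0827]
eef_rot: [-1.667, -2.226, -0.762]
force: [-11.2, -21.3, 11.4]
opening: 0.0134
gripper_force: 50.0
```

```bash
python3 -c "
from h import *
stat()"
```

```text
grasp [-75.2  -2.2  77.7] F vise [-23.1   7.   11.4] 17.9
turn [  0.3  -1.  -27.2]
```

Turning well. Continue to the stop.

Request:
jog_arm:
  motion:
    - {"x": 0,"y": 0,"z": 0,"ax": 0,"ay": 0,"az": 7,"hand": 1}
    - {"x": 0,"y": 0,"z": 0,"ax": 0,"ay": 0,"az": 14,"hand": 1}
    - {"x": 0,"y": 0,"z": 0,"ax": 0,"ay": 0,"az": 21,"hand": 1}
    - {"x": 0,"y": 0,"z": 0,"ax": 0,"ay": 0,"az": 26,"hand": 1}
    - {"x": 0,"y": 0,"z": 0,"ax": 0,"ay": 0,"az": 30,"hand": 1}
    - {"x": 0,"y": 0,"z": 0,"ax": 0,"ay": 0,"az": 30,"hand": 1}
    - {"x": 0,"y": 0,"z": 0,"ax": 0,"ay": 0,"az": 30,"hand": 1}
  newtons: 50

```text
clock: 18.48
tcp_pos: [0.4826, -0.0265, 0.0827]
eef_rot: [-2.106, -1.668, -0.618]
force: [-12.1, -21.0, 11.6]
opening: 0.0136
gripper_force: 50.3
```

```bash
python3 -c "
from h import *
stat();print(monitor.sense()['wrist_torque'])"
```

```text
grasp [-75.2  -2.   77.7] F vise [-22.9   7.9  11.6] 18.4833
turn [ 0.1 -1.1  2.4]
[-2.3533067   1.43787508  1.42791614]
```

Request:
jog_arm:
  motion:
    - {"x": 0,"y": 0,"z": -4,"ax": 0,"ay": 0,"az": 0,"hand": 1}
    - {"x": 0,"y": 0,"z": -8,"ax": 0,"ay": 0,"az": 0,"hand": 1}
    - {"x": 0,"y": 0,"z": -8,"ax": 0,"ay": 0,"az": -1.5,"hand": 0.5}
    - {"x": 0,"y": 0,"z": -8,"ax": 0,"ay": 0,"az": -1.5,"hand": 0.5}
    - {"x": 0,"y": 0,"z": -8,"ax": 0,"ay": 0,"az": -1.5,"hand": 0.5}
    - {"x": 0,"y": 0,"z": -8,"ax": 0,"ay": 0,"az": -1.5,"hand": 0.5}
    - {"x": 0,"y": 0,"z": -30,"ax": 0,"ay": 0,"az": 0,"hand": 0.5}
    - {"x": 0,"y": 0,"z": -70,"ax": 0,"ay": 0,"az": 0,"hand": 0.5}
    - {"x": 0,"y": 0,"z": -110,"ax": 0,"ay": 0,"az": 0,"hand": 0.5}
    - {"x": 0,"y": 0,"z": -110,"ax": 0,"ay": 0,"az": 0,"hand": 0.5}
    - {"x": 0,"y": 0,"z": -110,"ax": 0,"ay": 0,"az": 0,"hand": 0.5}
  newtons: 50

```text
clock: 19.4
tcp_pos: [0.4733, -0.0837, 0.1746]
eef_rot: [-2.102, -1.662, -0.633]
force: [-0.6, 0.4, -0.7]
opening: 0.0472
gripper_force: 0.0
```

```bash
python3 -c "
from h import *
stat()
save('top','t7.png');save('wrist','w7.png');save('scene','s7.png')
for c in ['top','wrist','scene']:
  for n in ['block_center','moving_jaw_face','knob_grip']:
    for d in eyes.place_of(c,n)[:1]: print(c,n,'vise',np.round(V().inv().apply(np.array(d['at'])-ORG)*1000,1),round(d['confidence'],2))
a=cv2.imread('pics/w7.png');b=cv2.imread('pics/t7.png')
cv2.imwrite('pics/c7.png',np.hstack([cv2.resize(a[20:290,130:390],(400,415),interpolation=2),cv2.resize(b[190:290,205:300],(394,415),interpolation=2)]))
"
```

```text
grasp [-133.    -3.7  169.6] F vise [ 0.2  0.7 -0.7] 19.4
turn [-0.1 -0.5  2.4]
top block_center vise [-281.3   16.3   32.8] 0.65
top moving_jaw_face vise [-3.4 -0.7 69.3] 0.93
top knob_grip vise [-73.6  -2.3  80.8] 0.5
wrist block_center vise [27.  -1.5 67.6] 0.8
wrist moving_jaw_face vise [-2.4 -1.9 67.7] 0.76
wrist knob_grip vise [-75.1  -0.3  78.6] 0.65
scene block_center vise [28.8  1.  69.8] 0.98
scene moving_jaw_face vise [-3.   1.6 66.5] 0.84
scene knob_grip vise [-3.1  1.  65.2] 0.49
```

View pics/c7.png

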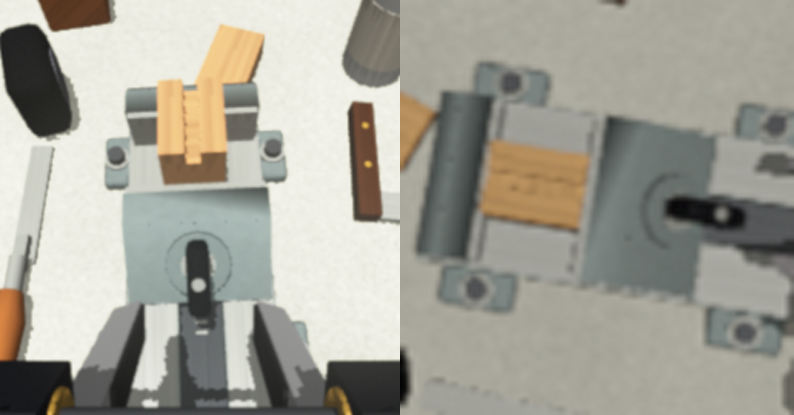

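The wing is in line with the slide at (198,280), the knob is up, and the block is clamped square with its groove across the jaws. Handing in.

```bash
python3 -c "
from h import *
print(workorder.job_done())"
```

```text
the job is handed in; nothing more can be done
None
```

I re-clamped the block with its groove square across the jaws, locked the knob, which sprang back up, and handed the job in; the tools were left where they were, but no verdict on the judging came back.

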